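# Jog the microscope focus drive with the ball lever

### The arm

A 6-joint arm with a two-finger parallel gripper is mounted at the origin on a cart in front of the work surface, level with it; the furniture and walls round the work are solid. World frame = base frame: x ahead of the robot, y to its left, z up, the work surface at z = 0. Lengths are in m, angles in rad, forces in N, time in s.
With the tool pointing down it reaches from about 0.3 to 0.95 m from the base axis. Payload 3.1 kg.
Tool frame: the origin (TCP) lies on the centre line of the jaws, within the pads' length; the fingertips stand r.tip_reach ahead of it and the grasp point (between the pads) lies 2 mm behind it (r.tip_reach is the distance from the TCP to the fingertips, in m); z points along the fingers, y is the direction in which the jaws open and shut (so a half turn about z gives the same grasp; the last joint's range is limited). The gripper opens to 85 mm and grips with 20 to 120 N. Pads are 22 mm wide; open, the fingers measure 114 mm over their backs; the gripper's body (76 mm by 85 mm) begins 54 mm behind the grasp point. The pads swing forward as they close: fully open they stand 13 mm farther back than shut.
Start: joints at [1.221, 0.308, 1.634, -0, 1.2, -0.07], TCP at [0.173, 0.601, 0.248] pointing down, gripper open.
Joint ranges: [-3.06, 3.06], [-0.79, 1.96], [0.05, 2.63], [-1.19, 4.34], [0.05, 2.64], [-2.94, 2.94]. Speed limits (rad/s): [2.79, 2.79, 3.14, 3.14, 3.14, 3.14].

### API

Orientations are given as a unit quaternion [x, y, z, w].
In Python, from bench import telemetry, get_image, camera_model, r gives the robot as it stands.
- The arm moves only by the tool carry_out, never from a script. Its argument "plan" is a list of rows, each a list of 5 numbers: the opening, from 0 (shut) to 1 (fully open), then the shift along the tool's x, y, z in mm, then the turn about the tool's z in degrees. A call has 1 to 5 rows; each row is the pose to reach, as a shift and turn from the pose commanded when the call began, along the tool's axes at that moment; what a row does not reach only later rows make up. A row lasts 1/8 s, in which the tool goes at most 62.5 mm and 10.7 degrees, less where a joint would pass 70% of its speed; a pose out of reach is approached as far as the arm can. A call with a gripper value outside its range is refused whole. The fingers move at their own pace and stop on an object; "squeeze" is the grip in N (left out, the last holds). Time passes only in rows, so rows that repeat a pose let the fingers close. It gives the time, the measured TCP pose, the force and the opening at its end, in the units of the state.
- telemetry.sense(): the state, without advancing time (a new reading comes with each control period).
- get_image(name): name is "side" or "top"; returns the picture (400x640x3 uint8, red, green, blue); there is no depth.
- camera_model(name): a dict with "fx", "fy", "cx", "cy" (pixels), "k1" (the pictures are not rectified: a ray, as slopes to the right and down, at radius r is drawn at 1 + k1 r^2 times it, then the intrinsics apply), "world_to_cam" (4x4, takes a point from world to camera coordinates). Camera axes: x right, y up, looking along -z (the intrinsics and any distortion apply to the point x, -y, -z); pixel columns grow to the right and rows downward; lengths in m; the calibration is good to about 2 mm. A picture is of the moment at which its call begins. camera_model takes no time and is no camera call.
- r.sign_off(): hands the job in, once; it reports no verdict.
The state is a dict: "time_s": time; "joints": joint angles; "joint_velocities": joint speeds; "tau": joint torques, N m; "tcp_pos": TCP position; "tcp_rot": TCP orientation; "wrist_force": force on the tool from outside, world axes, zero at the start; "ft_torque": the same for the moment, N m; "opening": opening from 0.0 (shut) to 1.0 (fully open).
Only numpy, scipy, OpenCV 4.12 (cv2) and the standard library are available. Lean on these libraries where they do the work, as an engineer would, in place of code of your own. Each camera call takes 0.05 s, during which the arm holds its last target.

### The job

Jog the microscope's focus motor: on the control box whose lever has a round ball on top, tilt the lever all the way over towards the end of the box where the bolted-down steel foot sticks out, keep it there for a good second, then let it spring back upright. Do not tilt it the other way, and leave the lever with the flat paddle on the other, otherwise identical box alone.

Things in the scene. Friction and masses are not known exactly. Their poses are not given: they have to be found in the camera images.
- ball_box: Control box fixed to the desk, with the ball-topped lever: grey housing 64 mm (x) by 100 mm (y), 40 mm high, black rubber boot in the middle of its top. Origin: centre of the underside. Its +y axis points to the end with the dark steel foot, a plate 50 mm wide and 4 mm thick that sticks out 26 mm beyond the housing at desk level and has two bright bolts (6.5 mm higher than the plate). The box may stand at any yaw.
- ball_center (a point): Centre of the black ball (30 mm diameter) on the lever; the steel stem below it is 8 mm thick. The lever pivots about an axis along the box's x, 44 mm above the desk over the middle of the box; the ball centre is 70 mm from that axis, so 114 mm above the desk when upright, and the ball's top is at 129 mm.
- ball_lever (a joint): Tilt of the ball lever in rad: 0 upright (spring-centred), positive towards the steel foot, stops at +0.5 and -0.5. The spring needs about 5 N sideways at the ball to hold it at the stop (0.7 N m/rad); released, it returns upright by itself within half a second without swinging past.
- paddle_lever (a joint): Tilt in rad of the lever on the other box, a twin of the first (same housing, foot, stem, spring and directions) but with a flat upright black paddle 34 mm wide, 30 mm tall and 8 mm thick in place of the ball; its top is 129 mm above the desk. 0 upright. The two boxes stand 0.25 to 0.42 m apart (centre to centre); the small loose things beside them are under 45 mm tall.

How it is judged:
By the outcome, as a careful person would: the job done as asked, in the order asked, and still so for the second after the job is handed in, with the robot touching nothing.
It also fails if it takes over 34 s, if anything falls off the work surface, if the arm or the gripper's body presses on something with over 40 N, if the wrist force passes 120 N, or if a joint passes its speed limit or range.

## Working session

There is one attempt and no reset: what is moved stays moved. The work goes in short steps, Python scripts to look and compute and a tool call to move; the robot and the scene stay as the last step left them, time stands still between calls to the robot, and variables do not carry over. Pictures are saved under pics/ and viewed, and the job is handed in when it is done.

Besides the shell and the picture viewer there is one more tool, called after ">>>" as name(argument=value, ...), one argument or row to a line, values as JSON. carry_out: Moves the arm, as the interface text tells. Its arguments: {"type":"object","properties":{"plan":{"type":"array","items":{"type":"array","items":{"type":"number"}}},"squeeze":{"type":"number"}},"required":["plan"]}

```bash
mkdir -p pics
python3 - <<'E'
from bench import telemetry,get_image,camera_model,r
import cv2
for n in("side","top"):
    cv2.imwrite(f"pics/{n}0.png",cv2.cvtColor(get_image(n),cv2.COLOR_RGB2BGR))
    print(n,camera_model(n))
print(telemetry.sense(), r.tip_reach)
E
```

```text
side {'fx': 412.10698156399116, 'fy': 412.10698156399116, 'cx': 321.2028997663981, 'cy': 197.4527772631069, 'k1': -0.05270129637601262, 'world_to_cam': array([[-0.99942973, -0.03365748,  0.00271888,  0.5041978 ],
       [ 0.02285754, -0.61506779,  0.78814285, -0.12362324],
       [-0.02485461,  0.78775554,  0.61548636, -0.86014245],
       [ 0.        ,  0.        ,  0.        ,  1.        ]])}
top {'fx': 442.0053501770014, 'fy': 442.0053501770014, 'cx': 320.79988355993135, 'cy': 195.73885344263752, 'k1': 0.02338110138221013, 'world_to_cam': array([[ 0.00175044, -0.99997693,  0.00656268, -0.08159755],
       [ 0.98938992,  0.00268522,  0.14525971, -0.52326855],
       [-0.14527398,  0.00623878,  0.9893718 , -0.95793638],
       [ 0.        ,  0.        ,  0.        ,  1.        ]])}
{'time_s': 0.1, 'joints': array([ 1.22130367e+00,  3.08911109e-01,  1.63507230e+00, -3.17308937e-05,
        1.19969854e+00, -6.96912125e-02]), 'joint_velocities': array([ 0.00155093, -0.00176243, -0.00177864, -0.00070494,  0.00261858,
       -0.00010388]), 'tau': array([-2.91669548e-04, -4.16402400e+01, -2.77645648e+01, -2.70427904e-05,
        3.99593002e-03, -1.57896898e-05]), 'tcp_pos': array([0.17238681, 0.60001123, 0.24715991]), 'tcp_rot': array([ 1.39439018e-01,  9.90230109e-01, -1.02486078e-03, -2.02894024e-04]), 'wrist_force': array([-0.07804439,  0.11486595, -0.37867772]), 'ft_torque': array([-0.03056602,  0.01732895,  0.00711735]), 'opening': 1.0013922043824453} 0.017
```

View pics/side0.png

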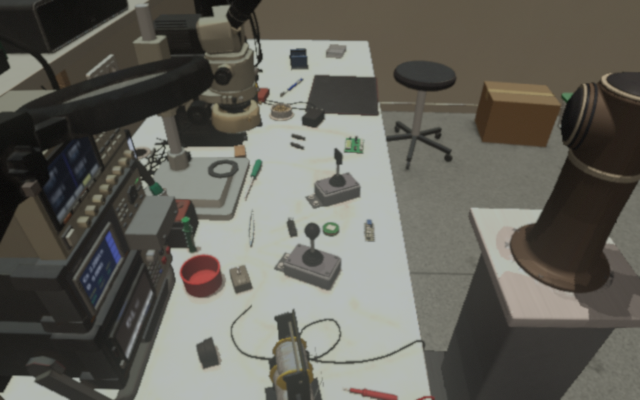

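View pics/top0.png

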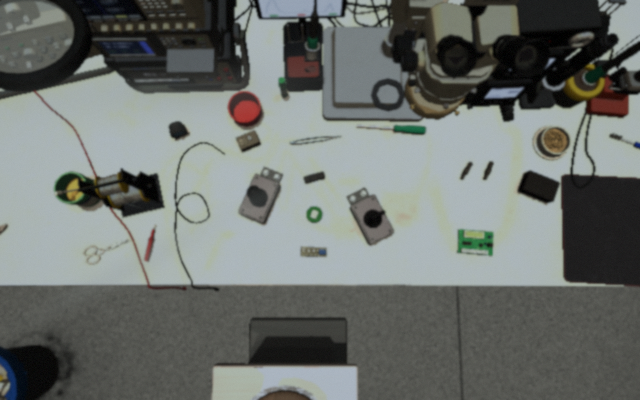

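Run:
```python
import cv2,numpy as np
a=cv2.imread("pics/side0.png")[215:295,260:360];b=cv2.imread("pics/top0.png")[155:255,220:420]
cv2.imwrite("pics/z1.png",cv2.resize(a,None,fx=7,fy=7,interpolation=cv2.INTER_CUBIC))
cv2.imwrite("pics/z2.png",cv2.resize(b,None,fx=4,fy=4,interpolation=cv2.INTER_CUBIC))
```

```text
(no output)
```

View pics/z1.png

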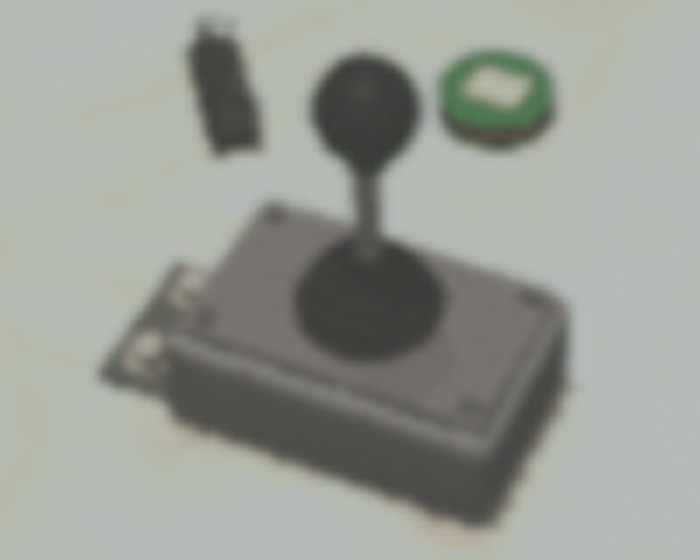

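View pics/z2.png

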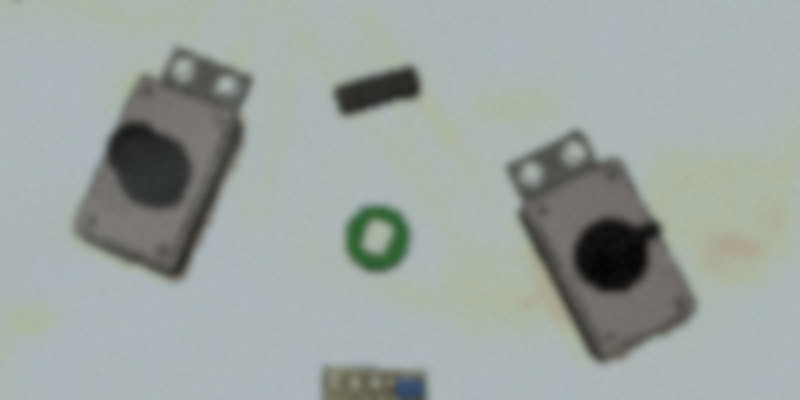

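```bash
cat > h.py <<'E'
import numpy as np,cv2
from bench import camera_model
def ray(n,u,v):
    m=camera_model(n);K=np.array([[m['fx'],0,m['cx']],[0,m['fy'],m['cy']],[0,0,1.]])
    p=cv2.undistortPoints(np.array([[[u,v]]],float),K,np.array([m['k1'],0,0,0,0.]))[0,0]
    T=m['world_to_cam'];R=T[:3,:3]
    return -R.T@T[:3,3], R.T@np.array([p[0],-p[1],-1.])
def pl(n,u,v,z):
    o,d=ray(n,u,v);return o+d*(z-o[2])/d[2]
def tri(a,b):
    o1,d1=ray(*a);o2,d2=ray(*b)
    s=np.linalg.lstsq(np.c_[d1,-d2],o2-o1,rcond=None)[0]
    p,q=o1+s[0]*d1,o2+s[1]*d2
    return (p+q)/2,np.linalg.norm(p-q)
E
python3 - <<'E'
from h import *
np.set_printoptions(precision=4,suppress=True)
t=lambda x,y:(220+x/4,155+y/4); s=lambda x,y:(260+x/7,215+y/7)
print("tri ball",tri(("top",*t(133,148)),("side",*s(366,110))))
print("ball side z.114",pl("side",*s(366,110),.114), "top",pl("top",*t(133,148),.114))
c=[pl("top",*t(*p),.04) for p in[(143,76),(242,116),(176,276),(76,228)]]
print("corners top",*c,"mean",np.mean(c,0))
c=[pl("side",*s(*p),.04) for p in[(270,203),(570,305),(485,450),(168,342)]]
print("corners side",*c,"mean",np.mean(c,0))
b=[pl("top",*t(*p),.0105) for p in[(182,68),(227,84)]]
b2=[pl("side",*s(*p),.0105) for p in[(148,350),(187,288)]]
print(b,b2)
pb=[pl("top",*t(*p),.04) for p in[(612,158),(522,210),(600,360),(692,300)]]
print("paddle box",np.mean(pb,0))
E
```

```text
tri ball (array([0.5196, 0.061 , 0.112 ]), np.float64(0.0010404045442957248))
ball side z.114 [0.519  0.0632 0.114 ] top [0.5198 0.0606 0.114 ]
corners top [0.5726 0.0669 0.04  ] [0.5498 0.0106 0.04  ] [0.4593 0.046  0.04  ] [0.486  0.1023 0.04  ] mean [0.5169 0.0564 0.04  ]
corners side [0.5495 0.0234 0.04  ] [0.4633 0.0605 0.04  ] [0.4859 0.1136 0.04  ] [0.5733 0.0784 0.04  ] mean [0.518 0.069 0.04 ]
[array([0.5832, 0.0485, 0.0105]), array([0.5738, 0.0222, 0.0105])] [array([0.5831, 0.0545, 0.0105]), array([0.5743, 0.0297, 0.0105])]
paddle box [ 0.4707 -0.194   0.04  ]
```

>>> carry_out(
  plan=[
    [0,-28,-28,0,0],
    [0,-56,-56,0,0],
    [0,-84,-83,0,0],
    [0,-112,-111,0,0],
    [0,-140,-139,0,0],
  ],
  squeeze=20,
)

```text
time_s: 0.72
tcp_pos: [0.2691, 0.427, 0.2478]
tcp_rot: [0.139, 0.99, -0.0, -0.0]
wrist_force: [-0.1, 0.4, 1.1]
opening: 0.002
```

>>> carry_out(
  plan=[
    [0,-28,-28,0,0],
    [0,-56,-56,0,0],
    [0,-84,-83,0,0],
    [0,-112,-111,0,0],
    [0,-140,-139,0,0],
  ],
)

```text
time_s: 1.35
tcp_pos: [0.3651, 0.2549, 0.2479]
tcp_rot: [0.139, 0.99, -0.0, -0.0]
wrist_force: [0.5, 0.6, 0.3]
opening: -0.003
```

>>> carry_out(
  plan=[
    [0,-28,-28,0,0],
    [0,-56,-56,0,0],
    [0,-84,-83,0,0],
    [0,-112,-111,0,0],
    [0,-142,-138,0,5.5],
  ],
)

```text
time_s: 1.98
tcp_pos: [0.4634, 0.0831, 0.2479]
tcp_rot: [0.188, 0.982, -0.0, -0.0]
wrist_force: [0.3, 0.2, -0.2]
opening: -0.002
```

Run:
```python
from h import *
from bench import telemetry,get_image
from scipy.spatial.transform import Rotation as R
for n in("side","top"):
    cv2.imwrite(f"pics/{n}1.png",cv2.cvtColor(get_image(n),cv2.COLOR_RGB2BGR))
s=telemetry.sense();print(s['time_s'],s['tcp_pos'],s['wrist_force'],s['opening']);M=R.from_quat(s['tcp_rot']).as_matrix();print(M)
b=np.array([.519,.062,0]);d=np.array([.930,-.366,0])
print("delta to approach in tool",M.T@(b-.058*d+[0,0,.116]-s['tcp_pos'])*1000)
```

```text
2.075 [0.46486125 0.08161107 0.2481911 ] [0.06258855 0.71162414 0.69762921] 0.0019889271232227854
[[-9.28483860e-01  3.71371529e-01  9.53316464e-04]
 [ 3.71370193e-01  9.28483932e-01 -1.32980495e-03]
 [-1.37899072e-03 -8.80669115e-04 -9.99998661e-01]]
delta to approach in tool [  0.59823308   1.69152349 132.18896621]
```

View pics/side1.png

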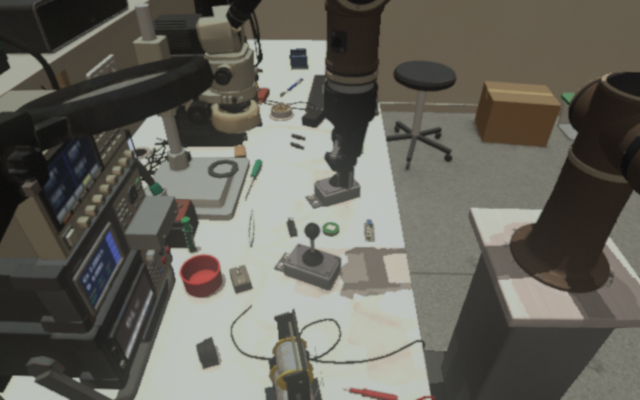

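View pics/top1.png

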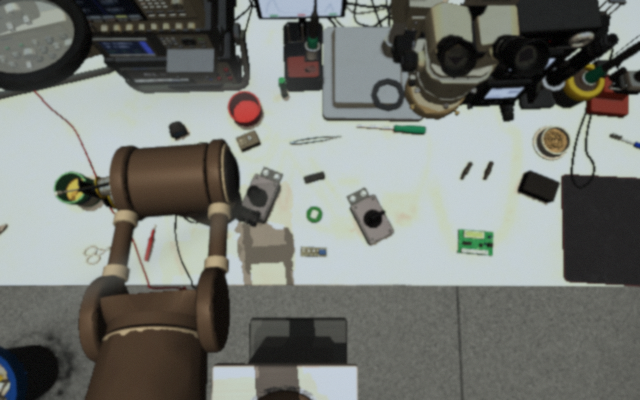

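>>> carry_out(
  plan=[
    [0,0,1,26,0],
    [0,0,1.5,53,0],
    [0,0,1.5,80,0],
    [0,0,1.5,106,0],
    [0,0,1.5,132,0],
  ],
)

```text
time_s: 2.7
tcp_pos: [0.4631, 0.0864, 0.1152]
tcp_rot: [0.186, 0.982, 0.0, -0.0]
wrist_force: [0.1, -0.3, 0.4]
opening: -0.0
```

Run:
```python
from h import *
from bench import telemetry,get_image
for n in("side","top"):
    im=cv2.cvtColor(get_image(n),cv2.COLOR_RGB2BGR)
    c=im[140:300,240:420] if n=="side" else im[100:260,180:360]
    cv2.imwrite(f"pics/{n}2.png",cv2.resize(c,None,fx=3.5,fy=3.5,interpolation=cv2.INTER_CUBIC))
s=telemetry.sense();print(s['time_s'],s['tcp_pos'],s['wrist_force'],s['opening'])
b=np.array([.519,.062]);d=np.array([.930,-.366]);e=s['tcp_pos'][:2]-b;print("s,lat mm",e@d*1e3,(e@[.366,.930])*1e3)
```

```text
2.8 [0.46025097 0.08607727 0.11328217] [-0.19386318  0.72904813 -0.61006468] -0.0013282593366882836
s,lat mm -63.448879865662555 0.8897152269413376
```

View pics/side2.png

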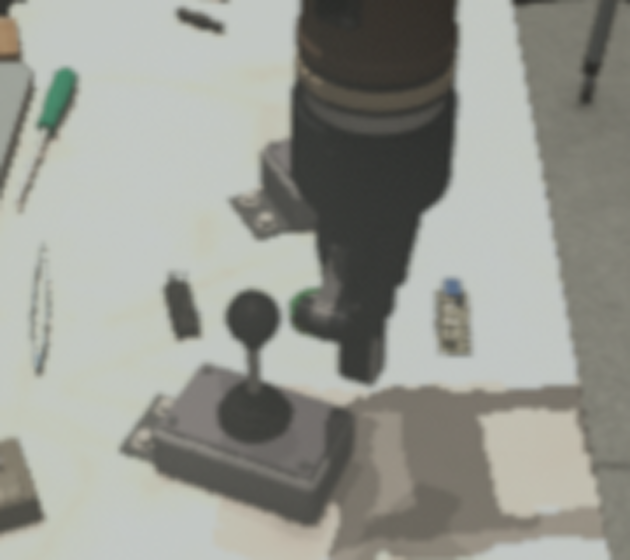

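View pics/top2.png

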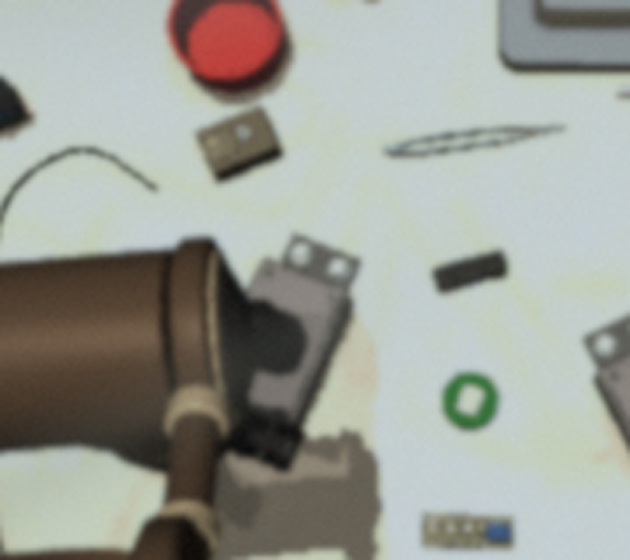

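>>> carry_out(
  plan=[
    [0,-10,0,0,0],
    [0,-20,0,0,0],
    [0,-28,0,0,0],
    [0,-36,0,0,0],
    [0,-44,0,0,0],
  ],
)

```text
time_s: 3.42
tcp_pos: [0.5049, 0.0694, 0.1164]
tcp_rot: [0.187, 0.982, 0.0, -0.0]
wrist_force: [-1.2, 1.2, 1.8]
opening: -0.002
```

```bash
cat > look.py <<'E'
import sys
from h import *
from bench import telemetry,get_image
k=sys.argv[1]
for n in("side",):
    im=cv2.cvtColor(get_image(n),cv2.COLOR_RGB2BGR)
    c=im[190:300,250:380]
    cv2.imwrite(f"pics/{n}{k}.png",cv2.resize(c,None,fx=5,fy=5,interpolation=cv2.INTER_CUBIC))
s=telemetry.sense();print(s['time_s'],s['tcp_pos'],s['wrist_force'],s['opening'])
b=np.array([.519,.062]);d=np.array([.930,-.366]);e=s['tcp_pos'][:2]-b;print("s,lat mm",e@d*1e3,(e@[.366,.930])*1e3,"push",-s['wrist_force'][:2]@d)
E
python3 look.py 3
```

```text
3.475 [0.50597145 0.06906171 0.11650401] [-0.4195732  -1.20742078 -0.25145577] -0.004037393303521805
s,lat mm -14.701131569579097 1.798939483807539 push -0.05171292848633862
```

View pics/side3.png

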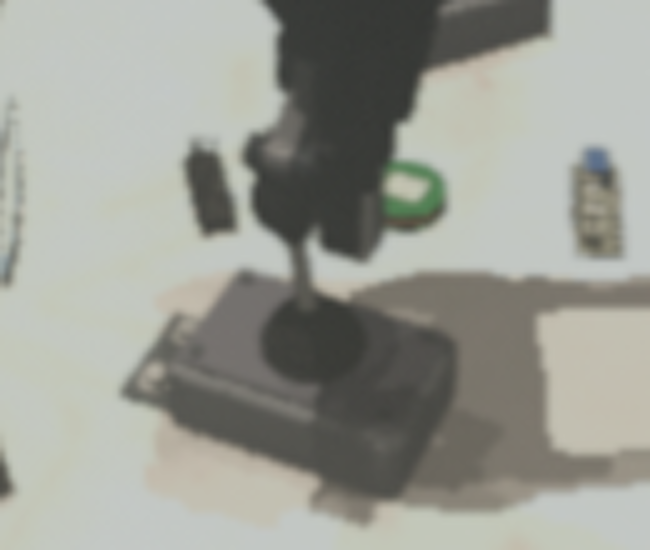

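>>> carry_out(
  plan=[
    [0,-7,0,0,0],
    [0,-13,0,0,0],
    [0,-18,0,0,0],
    [0,-20,0,0,0],
    [0,-20,0,0,0],
  ],
)

```text
time_s: 4.1
tcp_pos: [0.5219, 0.0624, 0.1151]
tcp_rot: [0.187, 0.982, -0.0, -0.002]
wrist_force: [-5.2, 1.7, -3.5]
opening: -0.006
```

```bash
python3 look.py 4
```

```text
4.15 [0.52195583 0.06238536 0.11526141] [-5.4238213   1.19222377 -3.8415908 ] -0.004093559080698466
s,lat mm 2.6078829079645915 1.4402184850585744 push 5.48050771144661
```

View pics/side4.png

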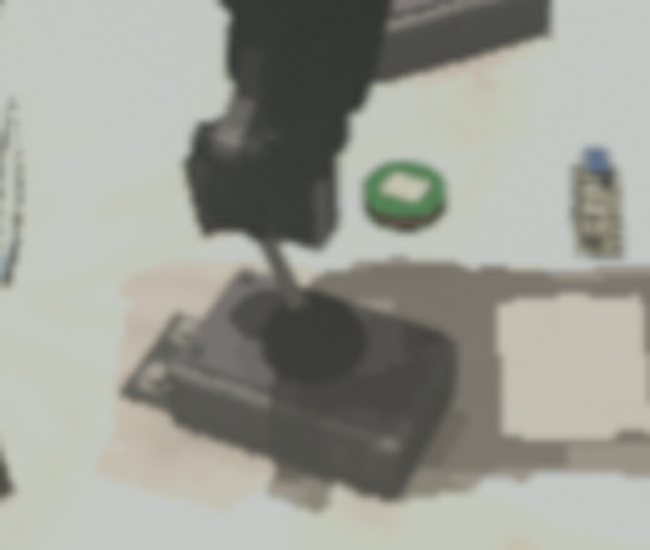

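>>> carry_out(
  plan=[
    [0,-2,0,0,0],
    [0,-4,0,0,0],
    [0,-5,0,0,0],
    [0,-5,0,0,0],
  ],
)

```text
time_s: 4.65
tcp_pos: [0.5261, 0.0609, 0.1152]
tcp_rot: [0.187, 0.982, 0.0, -0.002]
wrist_force: [-5.7, 2.7, -3.8]
opening: -0.0
```

>>> carry_out(
  plan=[
    [0,-2,0,0,0],
    [0,-3,0,0,0],
    [0,-3,0,0,0],
  ],
)

```text
time_s: 5.03
tcp_pos: [0.5278, 0.0602, 0.1149]
tcp_rot: [0.187, 0.982, 0.0, -0.003]
wrist_force: [-6.4, 4.1, -2.6]
opening: 0.0
```

>>> carry_out(
  plan=[
    [0,-2,0,0,0],
    [0,-3,0,0,0],
    [0,-3,0,0,0],
  ],
)

```text
time_s: 5.4
tcp_pos: [0.5281, 0.06, 0.1147]
tcp_rot: [0.187, 0.982, 0.0, -0.007]
wrist_force: [-11.8, 6.1, 2.5]
opening: -0.003
```

>>> carry_out(
  plan=[
    [0,0,0,0,0],
    [0,0,0,0,0],
    [0,0,0,0,0],
    [0,0,0,0,0],
    [0,0,0,0,0],
  ],
)

```text
time_s: 6.02
tcp_pos: [0.5281, 0.0601, 0.1148]
tcp_rot: [0.187, 0.982, 0.0, -0.006]
wrist_force: [-12.5, 5.9, 2.4]
opening: -0.003
```

```bash
python3 look.py 5
```

```text
6.075 [0.52812048 0.06003349 0.11478364] [-12.31711459   6.85183917   2.35085037] -0.0014126638320769473
s,lat mm 9.201789227096937 1.5092403120845836 push 13.962689708282431
```

View pics/side5.png

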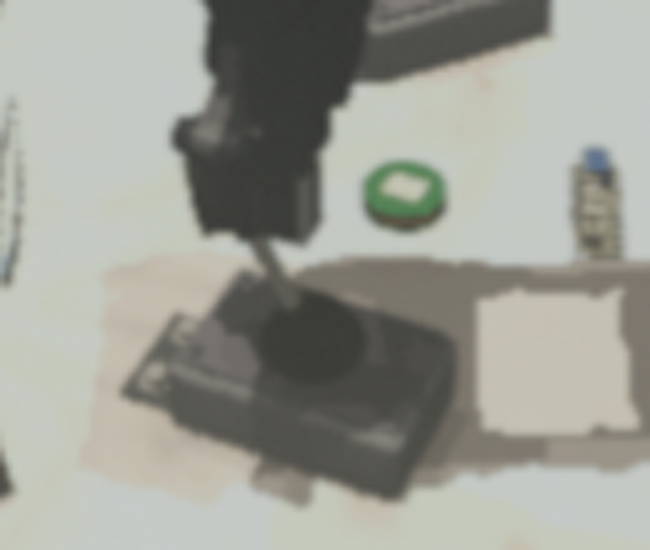

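>>> carry_out(
  plan=[
    [0,0,0,0,0],
    [0,0,0,0,0],
    [0,0,0,0,0],
    [0,0,0,0,0],
    [0,0,0,0,0],
  ],
)

```text
time_s: 6.7
tcp_pos: [0.5281, 0.06, 0.1148]
tcp_rot: [0.187, 0.982, 0.0, -0.006]
wrist_force: [-12.9, 6.9, 2.2]
opening: 0.001
```

>>> carry_out(
  plan=[
    [0,0,0,0,0],
    [0,0,0,0,0],
    [0,0,0,0,0],
  ],
)

```text
time_s: 7.08
tcp_pos: [0.5281, 0.06, 0.1148]
tcp_rot: [0.187, 0.982, 0.0, -0.006]
wrist_force: [-12.7, 6.0, 1.8]
opening: 0.003
```

>>> carry_out(
  plan=[
    [0,12,0,0,0],
    [0,26,0,0,0],
    [0,42,0,0,0],
    [0,60,0,0,0],
    [0,78,0,0,0],
  ],
)

```text
time_s: 7.7
tcp_pos: [0.4608, 0.0873, 0.1167]
tcp_rot: [0.187, 0.982, 0.0, 0.001]
wrist_force: [-0.7, 0.2, 0.3]
opening: 0.004
```

>>> carry_out(
  plan=[
    [0,0,0,-20,0],
    [0,0,0,-45,0],
    [0,0,0,-70,0],
    [0,0,0,-90,0],
    [0,0,0,-90,0],
  ],
)

```text
time_s: 8.32
tcp_pos: [0.4622, 0.0872, 0.2081]
tcp_rot: [0.187, 0.982, 0.001, 0.002]
wrist_force: [-0.2, -0.3, -0.3]
opening: 0.0
```

```bash
python3 look.py 6
python3 - <<'E'
from bench import get_image
import cv2
cv2.imwrite("pics/side7.png",cv2.cvtColor(get_image("side"),cv2.COLOR_RGB2BGR))
E
```

```text
8.375 [0.46124395 0.08709627 0.2067775 ] [-0.29987095  0.41566611  0.21816363] 0.001962130453146036
s,lat mm -62.89836366389212 2.2008145797208396 push 0.4310137839209485
```

View pics/side6.png

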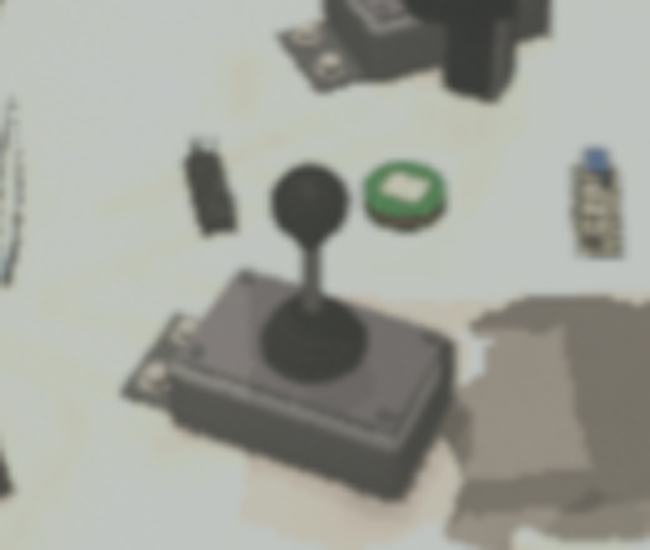

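View pics/side7.png

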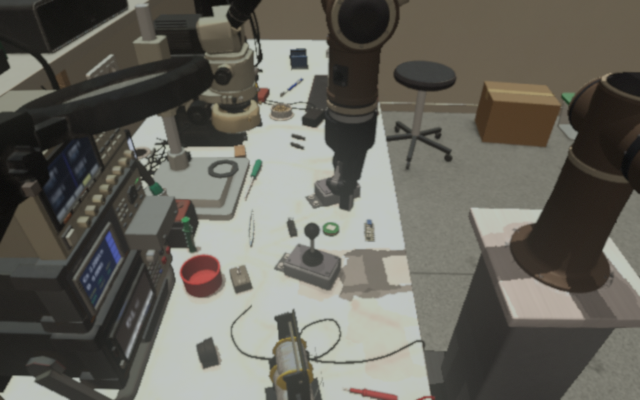

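The ball is upright again at side-view pixel (312,231), the same as before the push. The other objects haven't moved and the gripper is clear.

```bash
python3 -c "
from bench import r
print(r.sign_off())"
```

```text
the job is handed in; nothing more can be done
None
```

I tilted the ball-topped lever all the way towards its steel foot, held it there for about 1.7 s, let it spring back upright, and handed the job in at about 8.4 s.

- **At the stop:** I pushed the ball with the closed fingers. A further 3 mm commanded then moved the tool only 0.3 mm, and the push rose from about 7 N to 13–14 N. The ball had travelled about 34–35 mm, matching the 33.6 mm expected at +0.5 rad. I judged the tilt from the tool position and force; the gripper hid most of the ball in the picture.
- **After release:** the last side picture shows the ball upright at pixel (312, 231), where it started. The gripper was about 63 mm behind it and 90 mm higher than when pushing, with wrist force near zero.
- **Paddle lever and loose things:** the arm never went near the paddle lever, but the gripper hid it in the last side picture, so I did not confirm it by eye. The loose things near the box look unmoved.
- **Disagreement:** the two cameras put the box centre about 12 mm apart sideways. The ball's own position agreed to within 3 mm, so I worked from that.

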